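# Pull the filter plate of the carving bench's dust extractor

### The arm

A 6-joint arm with a two-finger parallel gripper is mounted at the origin on the work surface. World frame = base frame: x ahead of the robot, y to its left, z up, the work surface at z = 0. Lengths are in m, angles in rad, forces in N, time in s.
With the tool pointing down it reaches from about 0.425 to 0.95 m from the base axis. Payload 3.5 kg.
Tool frame: the origin (TCP) lies on the centre line of the jaws, within the pads' length; the fingertips stand 17 mm ahead of it and the grasp point (between the pads) lies 2 mm behind it; z points along the fingers, y is the line along which they close (so a half turn about z gives the same grasp; the last joint's range is limited). The gripper opens to 85 mm and grips with 20 to 120 N. Pads are 22 mm wide; open, the fingers measure 114 mm over their backs; the gripper's body (76 mm by 85 mm) begins 54 mm behind the grasp point. The pads swing forward as they close: fully open they stand 13 mm farther back than shut.
Start: joints at [1.197, 0.286, 1.577, -0, 1.279, -0.15], TCP at [0.15, 0.658, 0.248] pointing down, gripper open.
Joint ranges: [-2.77, 2.77], [-0.9, 2.22], [0.21, 2.48], [-1.53, 4.67], [0.24, 2.81], [-2.84, 2.84]. Speed limits (rad/s): [2.79, 2.79, 3.14, 3.14, 3.14, 3.14].

### API

Orientations are given as a unit quaternion [x, y, z, w].
In Python, from plant import ctrl gives the robot as it stands. The module is installed in compiled form; this text tells all that it offers.
- The arm moves only by the tool drive_tool, never from a script. Its argument "moves" is a list of rows, each a list of 3 entries, a list of its own where there are three numbers: the turn, a rotation vector about the tool's x, y, z in rad, then the shift along the tool's x, y, z in m, then the finger opening in m, from 0 to 0.0854. A call has 1 to 5 rows; each row shifts and turns the commanded pose from where the row before left it, along the tool's axes as they then stand; what a row does not reach is not made up. A row lasts 1/8 s, in which the tool goes at most 62.5 mm and 10.7 degrees, less where a joint would pass 70% of its speed; a pose out of reach is approached as far as the arm can. A call with a gripper value outside its range is refused whole. The fingers move at their own pace and stop on an object; "grip_force" is the grip in N (left out, the last holds). Time passes only in rows, so rows that do not move let the fingers close. It gives the time, the measured TCP pose, the force, the opening and the grip force at its end, in the units of the state.
- ctrl.get_state(): the state, without advancing time (a new reading comes with each control period).
- ctrl.read_camera(name): name is "scene" or "top" or "wrist"; returns a dict with "image" (480x640x3 uint8, red, green, blue), "fx", "fy", "cx", "cy" (pixels), "R" (3x3) and "t" (3): a world point X has camera coordinates R X + t. Camera axes: x right, y down, z forward; pixel columns grow to the right and rows downward; lengths in m; the calibration is good to about 2 mm. A picture is of the moment at which its call begins. There is no depth.
- ctrl.sign_off(): hands the job in; it is judged then, once.
The state is a dict: "time": time; "qpos": joint angles; "dq": joint speeds; "joint_efforts": joint torques, N m; "eef_pos": TCP position; "tcp_rot": TCP orientation; "contact_force": force on the tool from outside, world axes, zero at the start; "wrist_torque": the same for the moment, N m; "opening": opening from 0.0 (shut) to 1.0 (fully open); "finger_force": force on a finger pad.
Only numpy, scipy, OpenCV 4.12 (cv2) and the standard library are available. Lean on these libraries where they do the work, as an engineer would, in place of code of your own. Each camera call takes 0.05 s, during which the arm holds its last target. There are 200 camera calls.

### The job

The filter of the bench dust extractor is due for a brush-down. Flip the cam lever on its deck round to the free position, then lift the top flap and leave it standing open (upright or beyond), then draw the hidden filter plate out by its tab. Finish while still holding the plate in the gripper, upright and still, a good hand's breadth or more above the middle of the steel tray; do not set it down, and leave the gouge, hammer and carving where they lie.

Things in the scene. Friction and masses are not known exactly. Their poses are not given: they have to be found in the camera images.
- extractor: Grey steel box, fixed, 160 mm high to its deck. Origin on the bench under its filter slot: the box spans x -125 to +97, y -115 to +115 mm. z up, -x is the louvred front, +y its left. Under the flap is a well (x and y -72 to +72 mm, floor at z = 100 mm); a slot along x in the floor's middle (125 x 13 mm, bottom at z = 50 mm) holds the filter plate.
- cam_lever (a joint): Cam lever on an upright spindle at the deck's front; swings level, rad. 0 = locked, arm towards the extractor's -y (right). Grows clockwise from above to the stop at 1.6 = free, arm towards its -x, overhanging the front. Starts at 0 to 0.25. Locked, a lug below deck blocks the plate's shoulder; free means near the stop. Friction 0.1 N m; stays where left.
- lever_grip (a point): Centre of the graspable part of the lever's upright black round post, 60 mm from the spindle axis; post diameter 16 mm. This point is 36 mm above the deck, the post's top 51 mm above it; the flat arm under the post is 14 mm wide with its top 13 mm above the deck.
- lever_pivot (a point): Point on the lever's vertical spindle axis at the height of lever_grip (98 mm in front of the extractor's origin); a steel boss of 28 mm diameter reaches 15 mm above the deck there.
- flap (a joint): Aluminium top flap, 160 x 160 x 6 mm, hinged along its left (+y) edge, rad. 0 = shut (level), 1.57 = upright, stop at 1.9; its right (-y) edge rises. A stiff hinge (friction 0.23 N m, flap 0.2 kg) keeps it where it is left; about 3 N at the handle moves it. Starts shut, 0 to 0.05.
- flap_handle (a point): Centre of the flap's handle: a black round bar along the extractor's x, 34 mm long, 16 mm diameter, on a thin stem, its centre 30 mm above the flap's underside, 130 mm from the hinge line and 30 mm in from the flap's free edge. Gripped by its two ends it can turn between the fingers as the flap swings.
- flap_hinge (a point): Middle of the hinge line, which runs along the extractor's x; at x = 0, y = +80 mm, z = 160.5 mm of the extractor.
- plate: Filter plate, aluminium frame with grey filter, 120 (x) x 10 (y) x 80 mm high, about 0.25 kg, loose, upright in the slot with 1.5 mm play per face. Origin at the centre of its lower edge, z up; starts at x = 0, y = 0, z = 50 mm of the extractor, axes parallel to it, hidden under the flap. Upper edge 30 mm below the deck; must rise 110 mm to clear the deck.
- plate_tab (a point): Centre of the plate's grip tab, 91 mm above the plate's origin: 40 (x) x 12 (y) x 22 mm high, in the middle of the upper edge; its top is 102 mm above the plate's origin, 8 mm below the deck. Free room of 60 mm to the well walls on both sides in y.
- tray: Open steel tray, fixed, 180 (x) x 130 (y) x 25 mm high, on the bench to the right of the extractor. Origin at the centre of its underside.
- gouge: Bystander: gouge lying on the bench, 210 mm long, 24 mm thick wooden handle. Origin under the middle of the 120 mm handle, x towards its blade. Leave alone.
- hammer: Bystander: hammer with wooden handle lying along its x. Leave alone.
- carving: Bystander: wooden block 90 x 80 x 50 mm with a round carved boss. Origin at the centre of its underside. Leave alone.
Mind the look-alikes: they are no part of the job. What is shaped like the tray but purple is not meant.

How it is judged:
By the outcome, as a careful person would: the job done as asked, in the order asked, and still so for the second after the job is handed in, while the arm keeps its last pose, push and grip.
It also fails if it takes over 70 s, if anything falls off the work surface, if the arm or the gripper's body presses on something with over 40 N, if the wrist force passes 120 N, or if a joint passes its speed limit or range.

## Working session

There is one attempt and no reset: what is moved stays moved. The work goes in short steps, Python scripts to look and compute and a tool call to move; the robot and the scene stay as the last step left them, time stands still between calls to the robot, and variables do not carry over. Pictures are saved under pics/ and viewed, at most 10 in all, crops included, and the job is handed in when it is done.

Besides the shell and the picture viewer there is one more tool, called in YAML: its name, and indented under it one key for each argument. drive_tool: Moves the arm, as the interface text tells. Its arguments: {"type":"object","properties":{"moves":{"type":"array","items":{"type":"array"}},"grip_force":{"type":"number"}},"required":["moves"]}

```bash
mkdir -p pics; cat > h.py <<'E'
import numpy as np, cv2
from plant import ctrl
from scipy.spatial.transform import Rotation as Ro
def ray(c,u,v):
    d=np.array([(u-c["cx"])/c["fx"],(v-c["cy"])/c["fy"],1.]); R=np.array(c["R"]);t=np.array(c["t"])
    return -R.T@t, R.T@d/np.linalg.norm(d)
def plane(c,u,v,z):
    o,d=ray(c,u,v); return o+d*(z-o[2])/d[2]
def tri(a,b):
    (o1,d1),(o2,d2)=a,b
    s=np.linalg.lstsq(np.c_[d1,-d2],o2-o1,rcond=None)[0]
    p,q=o1+d1*s[0],o2+d2*s[1]; return (p+q)/2,np.linalg.norm(p-q)
def proj(c,X):
    x=np.array(c["R"])@X+np.array(c["t"]); return c["fx"]*x[0]/x[2]+c["cx"],c["fy"]*x[1]/x[2]+c["cy"]
def snap(n,f):
    c=ctrl.read_camera(n); cv2.imwrite("pics/"+f,cv2.cvtColor(c["image"],cv2.COLOR_RGB2BGR))
    import pickle; pickle.dump(c,open("pics/"+f[:-4]+".pkl","wb")); return c
def load(f):
    import pickle; return pickle.load(open("pics/"+f+".pkl","rb"))
E
python3 - <<'E'
from h import *
for n in("scene","top"):
    c=snap(n,n+"0.png"); print(n,ray(c,320,240),c["fx"])
s=ctrl.get_state(); print({k:np.round(s[k],3) for k in s})
E
```

```text
scene (array([1.25224128, 0.02231974, 0.78152515]), array([-0.76640602, -0.09846198, -0.63476535])) 447.20081147068765
top (array([ 0.2806351 , -0.06864143,  1.67183012]), array([ 0.12571161, -0.00856503, -0.99202985])) 605.3728486635105
{'time': np.float64(0.1), 'qpos': array([ 1.197,  0.287,  1.578, -0.   ,  1.279, -0.15 ]), 'dq': array([-0.001, -0.002, -0.004, -0.001, -0.002,  0.001]), 'joint_efforts': array([ 1.000e-03, -4.073e+01, -2.937e+01, -0.000e+00,  3.000e-03,
        0.000e+00]), 'eef_pos': array([0.15 , 0.658, 0.247]), 'tcp_rot': array([ 0.112,  0.994, -0.001, -0.   ]), 'contact_force': array([-0.58 ,  0.251, -0.318]), 'wrist_torque': array([-0.016,  0.017,  0.004]), 'finger_force': np.float64(0.0), 'opening': np.float64(1.0)}
```

View pics/scene0.png

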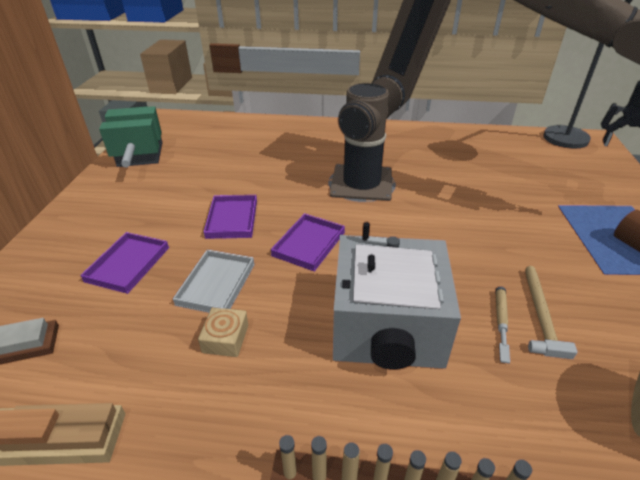

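View pics/top0.png

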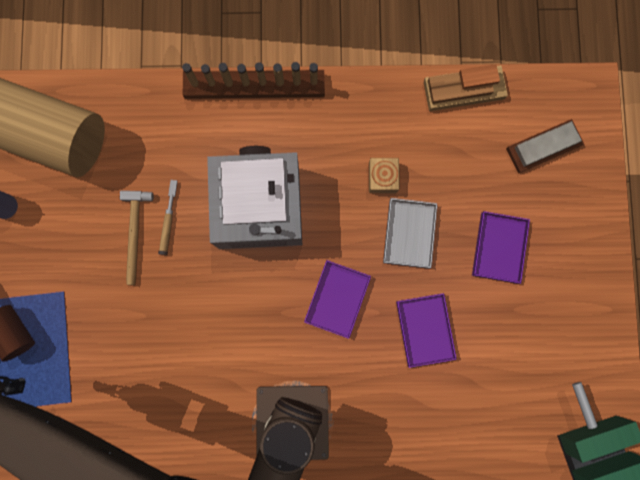

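The scene picture shows the extractor (box at 335–460, 235–365) with the flap, its handle at (371,262), the lever post at (366,232) and boss at (393,243). In the top picture the flap is at (252,190), the handle at (272,187), the boss at (256,230), and the steel tray at (411,234).

```bash
python3 - <<'E'
from h import *
t,s=load("top0"),load("scene0")
def crop(c,x,y,w,h,k): return cv2.cvtColor(cv2.resize(c["image"][y:y+h,x:x+w],None,fx=k,fy=k,interpolation=cv2.INTER_CUBIC),cv2.COLOR_RGB2BGR)
a=crop(t,200,140,110,120,3.6);b=crop(s,325,215,140,155,2.787)
h=min(len(a),len(b));cv2.imwrite("pics/crop0.png",np.hstack([a[:h],b[:h]]));print(a.shape,b.shape)
for n,c in(("top",t),("scene",s)):
    im=c["image"].astype(int); g=im.mean(2); sat=im.max(2)-im.min(2)
    roi=np.zeros(g.shape,bool)
    if n=="top": roi[150:250,205:305]=1
    else: roi[215:370,330:465]=1
    for nm,m in(("flap",(g>185)&(sat<40)&roi),("dark",(g<55)&roi)):
        k,l,st,ce=cv2.connectedComponentsWithStats(m.astype(np.uint8))
        for i in range(1,k):
            if st[i,4]>25:
                print(n,nm,st[i],ce[i].round(1))
                if nm=="flap" and st[i,4]>500:
                    cs=cv2.findContours((l==i).astype(np.uint8),0,2)[0][0]
                    print(cv2.boxPoints(cv2.minAreaRect(cs)).round(1).tolist(), cv2.approxPolyDP(cv2.convexHull(cs),4,True)[:,0].tolist())
# tray
im=t["image"].astype(int);m=((im.max(2)-im.min(2))<35)&(im.mean(2)>110);m[:, :370]=0;m[:,450:]=0;m[:190]=0;m[280:]=0
cs=max(cv2.findContours(m.astype(np.uint8),0,2)[0],key=cv2.contourArea)
bx=cv2.boxPoints(cv2.minAreaRect(cs)); P=np.array([plane(t,*p,.025) for p in bx]);print("tray",P.round(3).tolist(),P.mean(0).round(3))
E
```

```text
(432, 396, 3) (432, 390, 3)
top flap [ 221  159   64   64 3478] [251.3 190.7]
[[219.8000030517578, 162.0], [282.20001220703125, 158.6999969482422], [285.3999938964844, 219.1999969482422], [223.0, 222.5]] [[282, 159], [284, 219], [223, 222], [221, 163]]
top dark [240 150  30   4 109] [253.6 151.3]
top dark [287 175   7   7  43] [289.7 178. ]
top dark [269 182   5  12  56] [271.1 187.3]
top dark [275 226   6   8  36] [277.6 229.6]
top dark [214 238  88  11 555] [260.2 244. ]
scene flap [ 354  245   86   62 4087] [397.1 276.9]
[[351.5, 299.3999938964844], [356.1000061035156, 244.3000030517578], [443.6000061035156, 251.6999969482422], [438.8999938964844, 306.8999938964844]] [[356, 246], [430, 251], [439, 306], [355, 299]]
scene dark [363 223   6  18  93] [365.4 230.8]
scene dark [368 256   6  15  77] [370.7 262.9]
scene dark [343 281   7   7  48] [345.9 283.9]
scene dark [ 370  328   46   41 1566] [392.4 348.6]
tray [[0.425, -0.255, 0.025], [0.605, -0.279, 0.025], [0.59, -0.408, 0.025], [0.41, -0.383, 0.025]] [ 0.508 -0.331  0.025]
```

View pics/crop0.png

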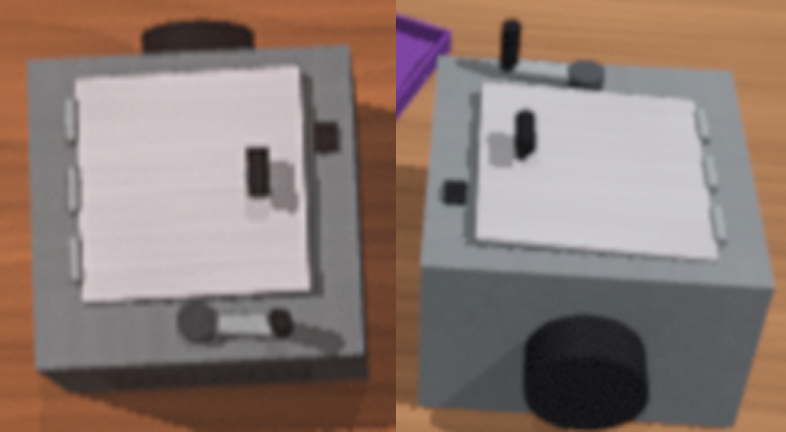

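The crop shows the top view's boss at px (255,230), post top near (278,229) and handle bar at (271,187); the lever is nearly at its locked position. The scene view shows the post at (365,231) and the bar at (371,263).

```bash
python3 - <<'E'
from h import *
t,s=load("top0"),load("scene0")
ft=np.array([[282,159],[284.5,219.5],[223,222.5],[221,162.5]])+.5
P=np.array([plane(t,*p,.1665) for p in ft]);print("flap top",P.round(4).tolist(),P.mean(0).round(4))
print([np.linalg.norm(P[i]-P[i-1]).round(4) for i in range(4)])
fs=np.array([[355,299],[356,246],[430,251],[439.5,306.5]])
o=[tri(ray(t,*ft[i]),ray(s,*fs[i])) for i in (0,1,2,3)];print([(p.round(4).tolist(),round(e,4)) for p,e in o])
o=[tri(ray(t,*ft[i]),ray(s,*fs[j])) for i,j in((0,0),(1,1),(2,2),(3,3))]
print("handle",tri(ray(t,271.3,187.6),ray(s,371,263.5)))
# post top: scene ~ (366,224.5) ; top view centre of top
print("post",tri(ray(t,277.8,229.3),ray(s,366.2,226)))
print("boss",tri(ray(t,255.5,230),ray(s,393,241.5)), plane(t,255.5,230,.175))
e=P[1]-P[0]; y=P[3]-P[0]
print("yaw",np.degrees(np.arctan2(-e[1],-e[0])),np.degrees(np.arctan2(y[1],y[0]))-90)
print("post plane",plane(t,277.8,229.3,.211),"handle plane",plane(t,271.3,187.6,.1985))
E
```

```text
flap top [[0.6792, 0.0109, 0.1665], [0.5233, 0.0057, 0.1665], [0.5177, 0.1603, 0.1665], [0.6721, 0.1661, 0.1665]] [0.5981 0.0858 0.1665]
[np.float64(0.1554), np.float64(0.1561), np.float64(0.1547), np.float64(0.1545)]
[([0.6781, 0.0119, 0.1704], np.float64(0.0023)), ([0.523, 0.0056, 0.1683], np.float64(0.0)), ([0.5179, 0.1608, 0.1652], np.float64(0.0006)), ([0.6728, 0.1674, 0.164], np.float64(0.0018))]
handle (array([0.6011352 , 0.03820984, 0.19232517]), np.float64(0.000581332445588052))
post (array([0.49470529, 0.02291022, 0.20173833]), np.float64(0.002254941497343501))
boss (array([0.4986641 , 0.08173528, 0.16787772]), np.float64(0.0038598625228020507)) [0.4976024  0.07909302 0.175     ]
yaw 1.922542111149547 2.6301708863232136
post plane [0.49339263 0.02121188 0.211     ] handle plane [0.59980325 0.03747385 0.1985    ]
```

Heights agree with the text (flap ≈ .166, handle ≈ .192, post ≈ .205), and the extractor origin is ≈ (.598,.086) with yaw ≈ 2.2°. I'm moving above the lever now.

drive_tool:
  moves:
    - [[0,0,0],[-0.032,-0.036,-0.004],0.085]
    - [[0,0,0],[-0.032,-0.036,-0.004],0.085]
    - [[0,0,0],[-0.032,-0.036,-0.004],0.085]
    - [[0,0,0],[-0.032,-0.036,-0.004],0.085]
    - [[0,0,0],[-0.032,-0.036,-0.004],0.085]

```text
time: 0.72
eef_pos: [0.2661, 0.4455, 0.2679]
tcp_rot: [0.111, 0.994, -0.0, -0.0]
contact_force: [1.3, 0.0, 0.1]
opening: 1.002
finger_force: 0.0
```

drive_tool:
  moves:
    - [[0,0,0],[-0.032,-0.036,-0.004],0.085]
    - [[0,0,0],[-0.032,-0.036,-0.004],0.085]
    - [[0,0,0],[-0.032,-0.036,-0.004],0.085]
    - [[0,0,0],[-0.032,-0.036,-0.004],0.085]
    - [[0,0,0],[-0.032,-0.036,-0.004],0.085]

```text
time: 1.35
eef_pos: [0.3821, 0.2346, 0.2881]
tcp_rot: [0.112, 0.994, -0.0, -0.0]
contact_force: [0.7, 0.3, -0.0]
opening: 0.994
finger_force: 0.0
```

drive_tool:
  moves:
    - [[0,0,0],[-0.032,-0.036,0],0.085]
    - [[0,0,0],[-0.032,-0.036,0],0.085]
    - [[0,0,0],[-0.032,-0.036,0],0.085]
    - [[0,0,0],[-0.032,-0.036,0],0.085]
    - [[0,0,-0.12],[0,0,0],0.085]

```text
time: 1.98
eef_pos: [0.4756, 0.0646, 0.2877]
tcp_rot: [0.053, 0.999, -0.0, -0.0]
contact_force: [-0.4, -0.3, -0.1]
opening: 0.992
finger_force: 0.0
```

```bash
python3 - <<'E'
from h import *
c=snap("wrist","w1.png"); s=ctrl.get_state(); print(s["eef_pos"],s["tcp_rot"],s["time"],ray(c,320,240))
for X in ([.4935,.0215,.211],[.598,.086,.1665],[.600,.0375,.1985],[.4985,.0817,.175]): print(X,proj(c,np.array(X)))
E
```

```text
[0.47502451 0.06573194 0.28763796] [ 5.02986902e-02  9.98733965e-01  1.27585282e-05 -7.13915514e-04] 2.025 (array([0.40682378, 0.07061459, 0.41309474]), array([ 0.30129657, -0.02848134, -0.95310503]))
[0.4935, 0.0215, 0.211] (np.float64(256.2749184025917), np.float64(280.95189771604413))
[0.598, 0.086, 0.1665] (np.float64(361.3604345657253), np.float64(365.64051459460387))
[0.6, 0.0375, 0.1985] (np.float64(302.2935344508725), np.float64(401.46152496880035))
[0.4985, 0.0817, 0.175] (np.float64(347.040667772097), np.float64(258.69120940013283))
```

View pics/w1.png

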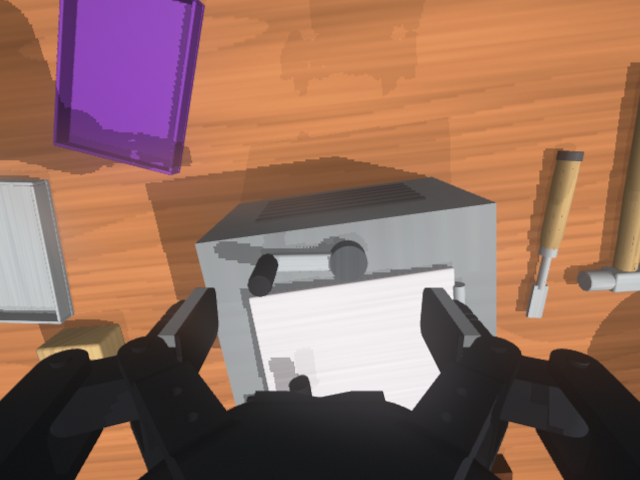

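The wrist picture shows the post (top at about (259,283), base at (267,262)), the boss at (348,257), and the handle end at (300,385), all within 3 px of the prediction.

```bash
python3 - <<'E'
from h import *
c=load("w1");t=load("top0");s=load("scene0")
print(plane(c,259,284,.211),plane(c,348,256,.175))
print(tri(ray(c,259,284),ray(t,277.8,229.3)),tri(ray(c,259,284),ray(s,366.2,224.5)),tri(ray(c,348,256),ray(s,393,241.5)))
st=ctrl.get_state();R=Ro.from_quat(st["tcp_rot"]);print(st["eef_pos"],R.apply([0,1,0]))
for g in ([.4945,.0225,.211],):print((R.inv().apply(np.array(g)-st["eef_pos"])).round(4))
E
```

```text
[0.49576782 0.02289429 0.211     ] [0.49648351 0.08257409 0.175     ]
(array([0.4942953 , 0.02215968, 0.21186914]), np.float64(0.0028412874638339422)) (array([0.49717181, 0.02299688, 0.20791568]), np.float64(0.0016344080343675595)) (array([0.4990123 , 0.08326834, 0.16833639]), np.float64(0.0007185503805771668))
[0.47502451 0.06573194 0.28763796] [ 1.00470039e-01  9.94940083e-01 -4.63332795e-05]
[-0.0238 -0.0411  0.0766]
```

drive_tool:
  moves:
    - [[0,0,0],[-0.024,-0.041,0],0.06]
    - [[0,0,0],[0,0,0.03],0.06]
    - [[0,0,0],[0,0,0.03],0.06]
    - [[0,0,0],[0,0,0.02],0.06]
    - [[0,0,0],[0,0,0.01],0.06]
  grip_force: 30

```text
time: 2.65
eef_pos: [0.4934, 0.0245, 0.1967]
tcp_rot: [0.052, 0.999, 0.0, -0.001]
contact_force: [-0.6, 0.2, 0.6]
opening: 0.703
finger_force: 0.0
```

drive_tool:
  moves:
    - [[0,0,0],[0,0,0],0.01]
    - [[0,0,0],[0,0,0],0.01]
    - [[0,0,0],[0,0,0],0.01]
    - [[0,0,0],[0,0,0],0.01]
  grip_force: 30

```text
time: 3.15
eef_pos: [0.495, 0.024, 0.1996]
tcp_rot: [0.052, 0.999, -0.0, 0.001]
contact_force: [-0.0, -0.7, 3.2]
opening: 0.175
finger_force: 29.6
```

drive_tool:
  moves:
    - [[0,0,0.15],[0.009,0.0007,0],0.01]
    - [[0,0,0.15],[0.009,0.0007,0],0.01]

```text
time: 3.4
eef_pos: [0.4778, 0.0284, 0.1996]
tcp_rot: [0.203, 0.979, -0.0, 0.002]
contact_force: [1.6, 0.6, 3.6]
opening: 0.172
finger_force: 29.8
```

```bash
cat > lev.py <<'E'
from h import *
s=ctrl.get_state();R=Ro.from_quat(s["tcp_rot"]);p=np.array(s["eef_pos"]);y=R.apply([0,1,0])
d=p[:2]-[.499,.0823]
print(p.round(4),"heading",np.degrees(np.arctan2(y[1],y[0])).round(1),"r",np.hypot(*d).round(4),"q",(np.radians(-90+2.2)-np.arctan2(d[1],d[0]))%6.2832,"F",np.round(s["contact_force"],1),np.round(s["wrist_torque"],2),s["opening"])
E
python3 lev.py
```

```text
[0.4778 0.0284 0.1996] heading 66.6 r 0.0579 q 0.4129103651596855 F [1.6 0.6 3.6] [ 0.19 -0.17  0.05] 0.17175187951608836
```

drive_tool:
  moves:
    - [[0,0,0.15],[0.009,0.0007,0],0.01]
    - [[0,0,0.15],[0.009,0.0007,0],0.01]
    - [[0,0,0.15],[0.009,0.0007,0],0.01]
    - [[0,0,0.15],[0.009,0.0007,0],0.01]

```text
time: 3.9
eef_pos: [0.4505, 0.0513, 0.1996]
tcp_rot: [0.483, 0.876, -0.0, 0.002]
contact_force: [1.1, -1.4, 2.2]
opening: 0.178
finger_force: 29.8
```

```bash
python3 lev.py
```

```text
[0.4505 0.0513 0.1996] heading 32.2 r 0.0576 q 1.040217243687403 F [ 1.1 -1.4  2.2] [-0.13 -0.12  0.02] 0.1783424405664596
```

drive_tool:
  moves:
    - [[0,0,0.15],[0.009,0.0007,0],0.01]
    - [[0,0,0.15],[0.009,0.0007,0],0.01]
    - [[0,0,0.15],[0.009,0.0007,0],0.01]
    - [[0,0,0.1],[0.006,0.0004,0],0.01]

```text
time: 4.4
eef_pos: [0.441, 0.0827, 0.1996]
tcp_rot: [0.702, 0.712, -0.0, 0.001]
contact_force: [0.0, -2.0, 3.4]
opening: 0.172
finger_force: 29.9
```

```bash
python3 lev.py
```

```text
[0.441  0.0827 0.1996] heading 0.8 r 0.058 q 1.6164681635946279 F [ 0.  -2.   3.4] [-0.33  0.11  0.02] 0.17220651660145928
```

drive_tool:
  moves:
    - [[0,0,0],[0.003,0,0],0.01]
    - [[0,0,0],[0.002,0,0],0.01]
    - [[0,0,0],[0,0,0],0.01]

```text
time: 4.78
eef_pos: [0.441, 0.0851, 0.1995]
tcp_rot: [0.7, 0.714, -0.003, 0.003]
contact_force: [-2.8, -10.9, 5.1]
opening: 0.177
finger_force: 30.1
```

drive_tool:
  moves:
    - [[0,0,0],[0,0,0],0.06]
    - [[0,0,0],[0,0,0],0.06]
    - [[0,0,0],[0,0,-0.04],0.06]
    - [[0,0,0],[0,0,-0.06],0.06]
    - [[0,0,0],[-0.013,0,0],0.06]

```text
time: 5.4
eef_pos: [0.4432, 0.0756, 0.3042]
tcp_rot: [0.7, 0.714, 0.004, 0.004]
contact_force: [0.5, 0.1, -1.1]
opening: 0.703
finger_force: 0.0
```

```bash
python3 - <<'E'
from h import *
c=snap("wrist","w2.png"); snap("top","top2.png"); snap("scene","scene2.png"); s=ctrl.get_state(); print(s["eef_pos"],s["tcp_rot"],s["time"])
for X in ([.440,.080,.211],[.600,.0375,.1985],[.4985,.0817,.175]): print(X,proj(c,np.array(X)))
E
```

```text
[0.44029821 0.07500113 0.29724878] [ 7.01236503e-01  7.12928272e-01 -3.11570652e-04 -7.40907769e-04] 5.55
[0.44, 0.08, 0.211] (np.float64(310.55010529661115), np.float64(233.17644139315348))
[0.6, 0.0375, 0.1985] (np.float64(527.9355541323913), np.float64(286.874493671296))
[0.4985, 0.0817, 0.175] (np.float64(388.1340407476235), np.float64(218.66641133984493))
```

View pics/w2.png

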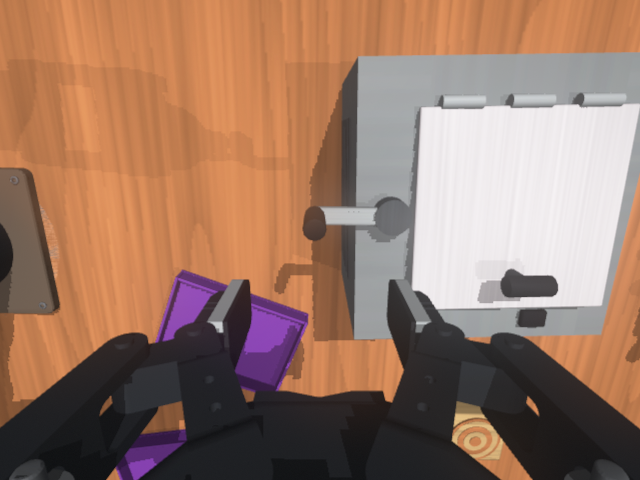

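The wrist picture shows the lever now pointing to the extractor's front (post at (314,223), boss at (391,216)). The handle bar spans (503–557) around (531,286), where it was predicted.

```bash
python3 - <<'E'
from h import *
c=load("w2");t=load("top2");s=load("scene2")
im=c["image"].astype(int);m=(im.mean(2)<60);m[:, :490]=0;m[:250]=0;m[302:]=0
k,l,st,ce=cv2.connectedComponentsWithStats(m.astype(np.uint8));i=1+st[1:,4].argmax();print(st[i],ce[i])
u,v=ce[i]
print(plane(c,u,v,.1905))
print(tri(ray(c,u,v),ray(t,271.3,187.6)),tri(ray(c,u,v),ray(s,371,263.5)))
P=np.array([.600,.038,.195]); q=ctrl.get_state();R=Ro.from_quat(q["tcp_rot"]);print((R.inv().apply(P-q["eef_pos"])).round(4),R.apply([0,1,0]).round(3), q["eef_pos"])
# yaw from flap edges & hinges line
print(plane(c,419,107,.1665),plane(c,413,308,.1665),plane(c,636,105,.1665))
E
```

```text
Traceback (most recent call last):
ValueError: attempt to get argmax of an empty sequence
```

```bash
python3 - <<'E'
from h import *
c=load("w2");t=load("top2");s=load("scene2")
im=c["image"].astype(int);print(im[286,525:540].mean(1));m=(im.mean(2)<90);m[:, :490]=0;m[:250]=0;m[302:]=0
k,l,st,ce=cv2.connectedComponentsWithStats(m.astype(np.uint8));i=1+st[1:,4].argmax();print(st[i],ce[i])
u,v=ce[i]
print(plane(c,u,v,.1905))
print(tri(ray(c,u,v),ray(t,271.3,187.6)),tri(ray(c,u,v),ray(s,371,263.5)))
P=np.array([.600,.038,.195]); q=ctrl.get_state();R=Ro.from_quat(q["tcp_rot"]);print((R.inv().apply(P-q["eef_pos"])).round(4),R.apply([0,1,0]).round(3), q["eef_pos"])
print(plane(c,419,107,.1665),plane(c,413,308,.1665),plane(c,636,105,.1665))
E
```

```text
[76.66666667 76.         76.33333333 76.66666667 76.66666667 76.
 76.66666667 76.66666667 77.         76.         76.33333333 76.
 75.66666667 75.66666667 76.        ]
[ 501  270   57   27 1172] [527.48634812 285.14249147]
[0.60486928 0.0352158  0.1905    ]
(array([0.60046559, 0.03781828, 0.19655516]), np.float64(0.0006183712806632817)) (array([0.60253429, 0.03769103, 0.19401713]), np.float64(0.0016468791274068429))
[-0.0397  0.1592  0.102 ] [ 1.     0.017 -0.001] [0.44029821 0.07500113 0.29724878]
[0.51655222 0.1626135  0.1665    ] [0.52730037 0.00189366 0.1665    ] [0.67384397 0.16693055 0.1665    ]
```

drive_tool:
  moves:
    - [[0,0,-0.025],[-0.013,0.054,0],0.06]
    - [[0,0,0],[-0.012,0.053,0],0.06]
    - [[0,0,0],[-0.012,0.053,0],0.06]
    - [[0,0,0],[0,0,0.04],0.06]
    - [[0,0,0],[0,0,0.04],0.06]

```text
time: 6.18
eef_pos: [0.6014, 0.0437, 0.2145]
tcp_rot: [0.692, 0.722, -0.001, -0.002]
contact_force: [0.1, -0.5, 0.7]
opening: 0.703
finger_force: 0.0
```

```bash
python3 - <<'E'
from h import *
c=snap("wrist","w3.png")
P=np.array([.601,.037,.1915]); q=ctrl.get_state();R=Ro.from_quat(q["tcp_rot"]);print((R.inv().apply(P-q["eef_pos"])).round(4),R.apply([0,1,0]).round(3), q["eef_pos"])
E
```

```text
[-0.0072  0.0034  0.0157] [ 0.999  0.042 -0.016] [0.59750413 0.04404112 0.20731297]
```

View pics/w3.png

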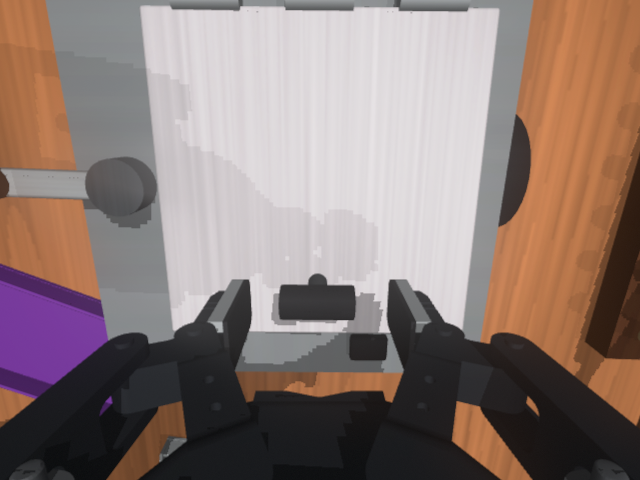

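The wrist picture shows the bar centred between the pads (bar 280–355, pads 247 and 392), with its axis along the closing line. It needs 7 mm across and then the drop.

drive_tool:
  moves:
    - [[0,0,0],[-0.007,0.001,0],0.06]
    - [[0,0,0],[0,0,0.012],0.06]
    - [[0,0,0],[0,0,0.005],0.06]
    - [[0,0,0],[0,0,0],0.06]

```text
time: 6.72
eef_pos: [0.6032, 0.0366, 0.2017]
tcp_rot: [0.692, 0.722, 0.0, 0.0]
contact_force: [0.8, -0.1, -0.4]
opening: 0.705
finger_force: 0.0
```

drive_tool:
  moves:
    - [[0,0,0],[0,0,0],0.025]
    - [[0,0,0],[0,0,0],0.025]
    - [[0,0,0],[0,0,0],0.025]
  grip_force: 30

```text
time: 7.1
eef_pos: [0.6009, 0.036, 0.2009]
tcp_rot: [0.692, 0.722, -0.003, -0.002]
contact_force: [-6.8, -2.2, 1.5]
opening: 0.393
finger_force: 32.8
```

drive_tool:
  moves:
    - [[0,0,0],[0,0,0],0.05]
    - [[0,0,0],[0,-0.001,0.005],0.05]
    - [[0,0,0],[0,0,0.004],0.05]
    - [[0,0,0],[0,0,0],0.025]
    - [[0,0,0],[0,0,0],0.025]

```text
time: 7.72
eef_pos: [0.6008, 0.0364, 0.1914]
tcp_rot: [0.692, 0.722, -0.002, -0.002]
contact_force: [-5.0, -0.9, -1.3]
opening: 0.39
finger_force: 32.6
```

drive_tool:
  moves:
    - [[0,0,0],[0,0,0],0.025]
    - [[0,0,0],[0,0,0],0.025]

```text
time: 7.98
eef_pos: [0.6008, 0.0364, 0.1913]
tcp_rot: [0.692, 0.722, -0.002, -0.002]
contact_force: [-4.8, -0.7, 0.7]
opening: 0.391
finger_force: 32.6
```

drive_tool:
  moves:
    - [[0,0,0],[0.007,0,-0.0215],0.025]
    - [[0,0,0],[0.0105,0,-0.02],0.025]
    - [[0,0,0],[0.014,0,-0.018],0.025]

```text
time: 8.35
eef_pos: [0.5996, 0.0689, 0.2512]
tcp_rot: [0.692, 0.722, -0.001, -0.002]
contact_force: [-3.2, 1.7, -8.3]
opening: 0.389
finger_force: 30.7
```

drive_tool:
  moves:
    - [[0,0,0],[0.0165,0,-0.0155],0.025]
    - [[0,0,0],[0.019,0,-0.0125],0.025]
    - [[0,0,0],[0.021,0,-0.009],0.025]
    - [[0,0,0],[0.022,0,-0.0055],0.025]
    - [[0,0,0],[0.0225,0,-0.0015],0.025]

```text
time: 8.98
eef_pos: [0.5961, 0.1693, 0.2967]
tcp_rot: [0.692, 0.722, -0.001, 0.001]
contact_force: [-3.3, -4.4, -7.6]
opening: 0.388
finger_force: 30.8
```

```bash
python3 - <<'E'
from h import *
snap("scene","scene3.png")
E
```

```text
(no output)
```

View pics/scene3.png

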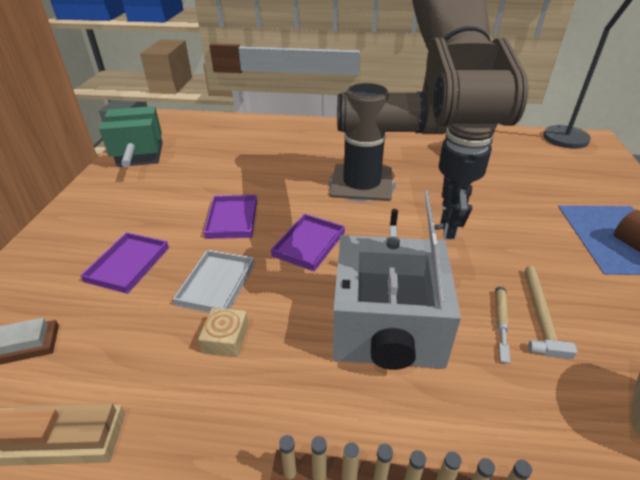

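The scene picture shows the flap almost upright (edge from (432,197) to (440,290)), still held at its handle, with the plate tab visible at (393,282). I'm carrying on past upright.

drive_tool:
  moves:
    - [[0,0,0],[0.0225,0,0.0025],0.025]
    - [[0,0,0],[0.022,0,0.006],0.025]
    - [[0,0,0],[0.003,0,0.001],0.025]
    - [[0,0,0],[0,0,0],0.025]

```text
time: 9.52
eef_pos: [0.5945, 0.2173, 0.2885]
tcp_rot: [0.692, 0.722, 0.0, 0.0]
contact_force: [-7.0, -0.5, -1.2]
opening: 0.39
finger_force: 30.8
```

drive_tool:
  moves:
    - [[0,0,0],[0,0,0],0.06]
    - [[0,0,0],[0,0,0],0.06]
    - [[0,0,0],[0,0,-0.03],0.06]
    - [[0,0,0],[0,0,-0.05],0.06]
    - [[0,0,0],[0,0,-0.05],0.06]

```text
time: 10.15
eef_pos: [0.5952, 0.2164, 0.4191]
tcp_rot: [0.692, 0.722, 0.002, 0.001]
contact_force: [0.8, -0.1, 0.2]
opening: 0.707
finger_force: 0.0
```

```bash
python3 - <<'E'
from h import *
s=snap("scene","scene4.png");t=snap("top","top4.png")
def crop(c,x,y,w,h,k): return cv2.cvtColor(cv2.resize(c["image"][y:y+h,x:x+w],None,fx=k,fy=k,interpolation=cv2.INTER_CUBIC),cv2.COLOR_RGB2BGR)
cv2.imwrite("pics/crop4.png",np.hstack([crop(t,190,140,130,130,3),crop(s,330,180,130,130,3)]))
print(proj(t,np.array([.598,.086,.152])),proj(s,np.array([.598,.086,.152])))
E
```

```text
(np.float64(253.62586253293324), np.float64(192.39135644926017)) (np.float64(393.53853353651414), np.float64(279.1960635727927))
```

View pics/crop4.png

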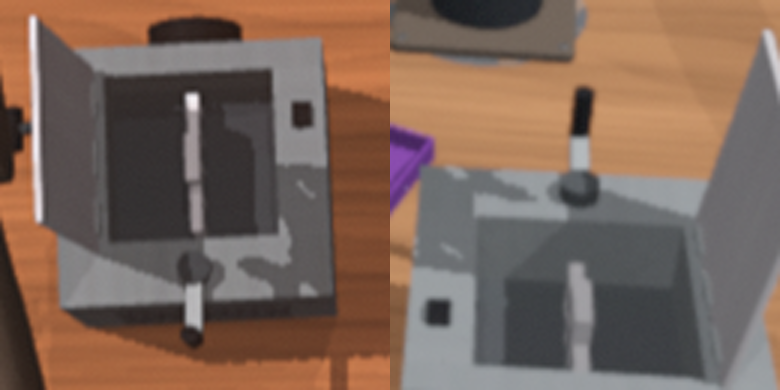

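The crop shows the flap standing past upright, the lever still at free (post at the front), and the plate tab at top px (254,191.5) and scene px (393,279). The predicted top-of-tab pixels were (253.6,192.4) and (393.5,279.2). Next I turn the tool and come over the tab.

drive_tool:
  moves:
    - [[0,0,0.175],[0,0,0],0.04]
    - [[0,0,0.175],[0,0,0],0.04]
    - [[0,0,0.175],[0,0,0],0.04]
    - [[0,0,0.175],[0,0,0],0.04]
    - [[0,0,0.175],[0,0,0],0.04]

```text
time: 10.88
eef_pos: [0.5952, 0.2164, 0.4169]
tcp_rot: [0.934, 0.358, 0.001, 0.0]
contact_force: [-0.3, 0.6, 0.9]
opening: 0.47
finger_force: 0.0
```

drive_tool:
  moves:
    - [[0,0,0.175],[0,0,0],0.04]
    - [[0,0,0.175],[0,0,0],0.04]
    - [[0,0,0.175],[0,0,0],0.04]
    - [[0,0,0.17],[0,0,0],0.04]
    - [[0,0,0],[0,0,0],0.04]

```text
time: 11.5
eef_pos: [0.5951, 0.2164, 0.4168]
tcp_rot: [1.0, 0.022, 0.001, -0.0]
contact_force: [-0.9, -0.5, -0.4]
opening: 0.467
finger_force: 0.0
```

```bash
cat > to.py <<'E'
from h import *
import sys
P=np.array([float(x) for x in sys.argv[1:4]]); q=ctrl.get_state();R=Ro.from_quat(q["tcp_rot"]);y=R.apply([0,1,0])
print("shift",(R.inv().apply(P-q["eef_pos"])).round(4),"heading",np.degrees(np.arctan2(y[1],y[0])).round(2),q["eef_pos"],"j6",q["qpos"][5],"zdir",R.apply([0,0,1]).round(4),"F",np.round(q["contact_force"],1))
E
python3 to.py .598 .086 .143
```

```text
shift [-0.0035  0.1305  0.2738] heading -87.44 [0.59507059 0.21639256 0.41682532] j6 1.7148040329614376 zdir [ 2.1e-03  6.0e-04 -1.0e+00] F [-0.9 -0.5 -0.4]
```

drive_tool:
  moves:
    - [[0,0,0],[-0.0012,0.0435,0],0.04]
    - [[0,0,0],[-0.0012,0.0435,0],0.04]
    - [[0,0,0],[-0.001,0.0435,0],0.04]
    - [[0,0,0],[0,0,0.06],0.04]
    - [[0,0,0],[0,0,0.06],0.04]

```text
time: 12.12
eef_pos: [0.5977, 0.0849, 0.2965]
tcp_rot: [1.0, 0.022, 0.003, 0.0]
contact_force: [-0.2, 0.6, -0.5]
opening: 0.467
finger_force: 0.0
```

drive_tool:
  moves:
    - [[0,0,0],[0,0,0.03],0.04]
    - [[0,0,0],[0,0,0.02],0.04]
    - [[0,0,0],[0,0,0],0.04]

```text
time: 12.5
eef_pos: [0.5965, 0.0858, 0.2453]
tcp_rot: [1.0, 0.022, -0.001, -0.0]
contact_force: [0.4, -0.3, -0.0]
opening: 0.47
finger_force: 0.0
```

```bash
python3 to.py .598 .086 .143; python3 - <<'E'
from h import *
c=snap("wrist","w5.png")
for X in ([.598,.086,.152],[.618,.087,.152],[.578,.085,.152]): print(proj(c,np.array(X)))
E
```

```text
shift [ 1.700e-03 -1.000e-04  1.023e-01] heading -87.48 [0.5964905  0.08580213 0.24525853] j6 1.50142207818427 zdir [-1.8e-03  1.0e-04 -1.0e+00] F [ 0.4 -0.3 -0. ]
(np.float64(316.8165050175415), np.float64(241.02673197154488))
(np.float64(316.53621592927715), np.float64(211.56908010037668))
(np.float64(317.0834430626861), np.float64(269.081224045197))
```

View pics/w5.png

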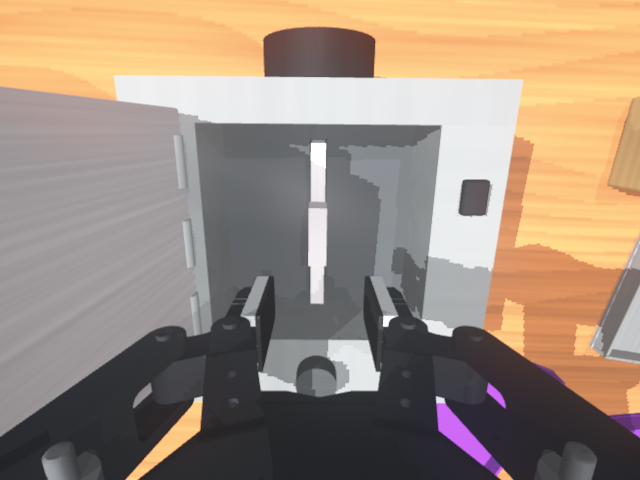

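The wrist picture shows the tab top at (317, 204–265), upright in the image and midway between the pads. It agrees with the prediction, apart from about 3 mm further in x. Going down now.

drive_tool:
  moves:
    - [[0,0,0],[0.003,0,0.04],0.04]
    - [[0,0,0],[0,0,0.03],0.04]
    - [[0,0,0],[0,0,0.02],0.04]
    - [[0,0,0],[0,0,0.011],0.04]
    - [[0,0,0],[0,0,0],0.04]

```text
time: 13.18
eef_pos: [0.6001, 0.0859, 0.1456]
tcp_rot: [1.0, 0.021, 0.0, 0.0]
contact_force: [-0.3, -0.2, 0.1]
opening: 0.466
finger_force: 0.0
```

drive_tool:
  moves:
    - [[0,0,0],[0,0,0],0.005]
    - [[0,0,0],[0,0,0],0.005]
    - [[0,0,0],[0,0,0],0.005]
    - [[0,0,0],[0,0,0],0.005]
  grip_force: 60

```text
time: 13.68
eef_pos: [0.6009, 0.086, 0.147]
tcp_rot: [1.0, 0.021, 0.002, -0.0]
contact_force: [0.2, -0.2, 5.0]
opening: 0.128
finger_force: 61.3
```

drive_tool:
  moves:
    - [[0,0,0],[0,0,-0.006],0.005]
    - [[0,0,0],[0,0,-0.01],0.005]
    - [[0,0,0],[0,0,-0.012],0.005]

```text
time: 14.05
eef_pos: [0.5989, 0.0858, 0.1729]
tcp_rot: [1.0, 0.021, -0.001, 0.0]
contact_force: [0.2, 0.3, -3.6]
opening: 0.125
finger_force: 60.0
```

drive_tool:
  moves:
    - [[0,0,0],[0,0,-0.02],0.005]
    - [[0,0,0],[0,0,-0.025],0.005]
    - [[0,0,0],[0,0,-0.025],0.005]
    - [[0,0,0],[0,0,-0.03],0.005]
    - [[0,0,0],[0,0,-0.03],0.005]

```text
time: 14.68
eef_pos: [0.5995, 0.0859, 0.3056]
tcp_rot: [1.0, 0.021, 0.0, 0.0]
contact_force: [0.7, -0.5, -2.6]
opening: 0.126
finger_force: 60.0
```

drive_tool:
  moves:
    - [[0,0,0],[0,0,-0.03],0.005]
    - [[0,0,0],[0,0,-0.03],0.005]
    - [[0,0,0],[0,0,-0.015],0.005]
    - [[0,0,0],[0,0,0],0.005]

```text
time: 15.18
eef_pos: [0.6, 0.0859, 0.3802]
tcp_rot: [1.0, 0.021, 0.001, 0.0]
contact_force: [0.3, 0.1, -3.9]
opening: 0.129
finger_force: 60.1
```

```bash
python3 to.py .508 -.331 .37; python3 - <<'E'
from h import *
snap("scene","scene6.png")
E
```

```text
shift [-0.1098  0.4126  0.01  ] heading -87.55 [0.60002487 0.08590296 0.38020307] j6 1.5029828988233203 zdir [ 2.9e-03 -1.0e-04 -1.0e+00] F [ 0.3  0.1 -3.9]
```

View pics/scene6.png

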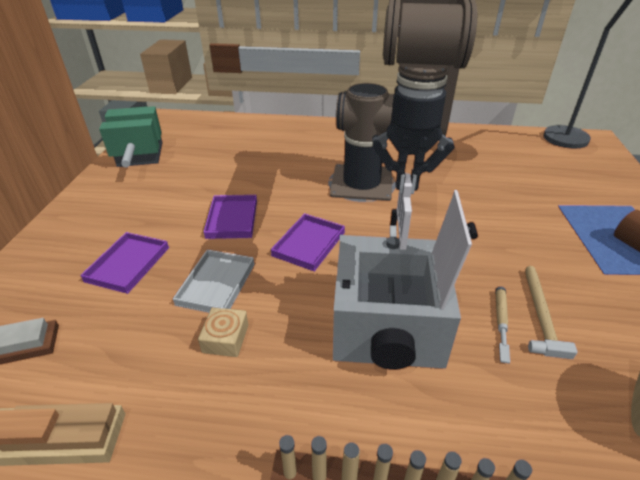

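The scene picture shows the plate held upright and clear of the box at (405,215), with the flap still open, the lever at free and the bystanders untouched. I'm carrying it to the tray.

drive_tool:
  moves:
    - [[0,0,0],[-0.005,0.018,0],0.005]
    - [[0,0,0],[-0.008,0.03,0],0.005]
    - [[0,0,0],[-0.009,0.034,0],0.005]
    - [[0,0,0],[-0.009,0.034,0],0.005]
    - [[0,0,0],[-0.009,0.034,0],0.005]

```text
time: 15.85
eef_pos: [0.565, -0.0676, 0.3765]
tcp_rot: [1.0, 0.021, -0.002, -0.0]
contact_force: [-0.4, -0.2, -3.7]
opening: 0.124
finger_force: 60.0
```

drive_tool:
  moves:
    - [[0,0,0],[-0.009,0.034,0],0.005]
    - [[0,0,0],[-0.009,0.034,0],0.005]
    - [[0,0,0],[-0.009,0.034,0],0.005]
    - [[0,0,0],[-0.009,0.034,0],0.005]
    - [[0,0,0],[-0.009,0.034,0],0.005]

```text
time: 16.48
eef_pos: [0.5271, -0.2391, 0.3765]
tcp_rot: [1.0, 0.021, -0.001, -0.001]
contact_force: [0.5, -0.0, -2.9]
opening: 0.128
finger_force: 60.0
```

drive_tool:
  moves:
    - [[0,0,0],[-0.008,0.03,0],0.005]
    - [[0,0,0],[-0.008,0.03,0],0.005]
    - [[0,0,0],[-0.005,0.02,0],0.005]
    - [[0,0,0],[-0.003,0.01,0],0.005]
    - [[0,0,0],[0,0,0],0.005]

```text
time: 17.1
eef_pos: [0.5082, -0.3286, 0.3778]
tcp_rot: [1.0, 0.021, -0.0, -0.001]
contact_force: [-0.6, 0.5, -2.6]
opening: 0.124
finger_force: 60.0
```

```bash
python3 to.py .508 -.331 .37
```

```text
shift [-0.0003  0.0024  0.0078] heading -87.59 [ 0.50818454 -0.32858866  0.37784995] j6 0.7870688749370731 zdir [-5.e-04  1.e-03 -1.e+00] F [-0.6  0.5 -2.6]
```

drive_tool:
  moves:
    - [[0,0,0],[0,0.002,0],0.005]
    - [[0,0,0],[0,0,0],0.005]
    - [[0,0,0],[0,0,0],0.005]
    - [[0,0,0],[0,0,0],0.005]
    - [[0,0,0],[0,0,0],0.005]

```text
time: 17.73
eef_pos: [0.5086, -0.3302, 0.3784]
tcp_rot: [1.0, 0.021, 0.0, 0.0]
contact_force: [-0.2, -0.2, -2.9]
opening: 0.131
finger_force: 60.0
```

```bash
python3 to.py .508 -.331 .37; python3 -c "
from h import *
a=load('scene6')['image'].astype(int);b=snap('scene','scene7.png');B=b['image'].astype(int)
print('extractor change',np.abs(a-B)[240:365,335:490].mean(), 'post px',B[215:225,392:398].mean())
s=ctrl.get_state();print(s['opening'],s['finger_force'],np.abs(s['dq']).max())
print(ctrl.sign_off())"
```

```text
shift [-0.0006  0.0007  0.0084] heading -87.54 [ 0.5085779  -0.33023839  0.37837524] j6 0.7847166892143955 zdir [ 0. -0. -1.] F [-0.2 -0.2 -2.9]
extractor change 3.276043010752688 post px 48.855555555555554
0.1233826691809984 59.9948251247406 0.0007379389783632936
the job is handed in; nothing more can be done
None
```

The job is handed in: the lever is at free, the flap stands open past upright, and the filter plate is held upright and still over the middle of the steel tray, its lower edge about 26 cm above the tray; the gouge, hammer and carving were left alone.

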